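# Socket key onto the bench clamp

### The job

Take the middle-sized of the three steel socket keys and push it, gently, down over the clamp's upright square drive until the spring ball clicks and the key sits fully home on the collar. Then turn the key clockwise (seen from above) until the collar's pointer stands at the raised lock mark, and let go, leaving the key on the drive. Leave the other two keys and the oil bottle where they stand.

Things in the scene. Friction and masses are not known exactly. Their poses are not given: they have to be found in the camera images.
- key_centre (a point): The key to use: middle-sized of three, plain steel, about 0.3 kg, standing upright at the start. 76 mm tall: below, a round barrel 36 mm in diameter, 32 mm tall; above it a square grip 26 x 26 mm, 44 mm tall, flats square to the key's x and y. This point is its centre, 38 mm above its foot; z is up.
- key_foot (a point): Centre of the key's underside, in the mouth of its square hole: 20.2 mm wide, 26 mm deep, no bevel, sides parallel to the grip's flats. Each side of the hole has a 9 mm dimple hole 11 mm above the foot, seen as four dark spots on the barrel. The key fits the drive in any of four quarter turns.
- clamp: Green iron clamp fixed to the bench, base 190 x 110 mm. Its jaws, 85 mm or more from the drive, hold a turned wooden finial up to 143 mm above the bench. Origin on the bench under the drive's axis, x towards the jaws, z up. More than 40 N between key and clamp is too rough.
- shoulder (a point): Where the drive's axis meets the collar's flat top, 50 mm above the bench; does not turn, axes as the clamp's. The key's foot rests here when home. A spring ball stands 2.6 mm out of one side of the drive, 11 mm above this point: pushing the key over it takes about 10 to 20 N, and it clicks in during the last few mm.
- drive_top (a point): Centre of the top of the steel square drive, 24 mm above the collar; square 19 mm wide, top edges bevelled 0.8 mm over the last 1.5 mm. This point does not turn and the square's angle is NOT measured: it is the clamp's yaw less joint cam, but off by up to 0.55 rad either way. See it from above, or feel for it: turn the key under light pressure until it drops on.
- cam (a joint): Turn of the collar together with the drive, rad, growing clockwise seen from above. 0 to 0.15 at the start, 1.05 with the pointer at the lock mark, end stop at 1.5. Stays where it is left; turning takes about 0.2 N m. The collar is a dark steel disc 60 mm across with a steel pointer reaching 43 mm from the axis.
- lock_mark (a point): Top of the raised steel lock mark on the clamp's base, 50 mm from the drive's axis and 42 mm above the bench; the collar's pointer is to stand in line with it.
- small_key_centre (a point): The small key, not to be used: the same shape, barrel 26 mm in diameter, 64 mm tall. Its centre, 32 mm up.
- big_key_centre (a point): The big key, not to be used: the same shape, barrel 49 mm in diameter, 91 mm tall. Its centre, 46 mm up.
- oil_centre (a point): Amber bottle of oil with a white cap, 62 mm in diameter, 160 mm tall, standing near the keys. Its centre, 80 mm up.
Things that resemble listed ones, but are neither listed nor needed, are in the scene too. Several things have the shape of the clamp; the one meant has the colours described above.

How it is judged:
By the outcome, as a careful person would: the job done as asked, in the order asked, and still so for the second after the job is handed in, with the robot touching nothing.
It also fails if it takes over 72 s, if anything falls off the work surface, if the arm or the gripper's body presses on something with over 40 N, if the wrist force passes 120 N, or if a joint passes its speed limit or range.

### The arm

A 6-joint arm with a two-finger parallel gripper is mounted at the origin on the work surface. World frame = base frame: x ahead of the robot, y to its left, z up, the work surface at z = 0. Lengths are in m, angles in rad, forces in N, time in s.
With the tool pointing down it reaches from about 0.4 to 0.825 m from the base axis. Payload 7 kg.
Tool frame: the origin (TCP) lies at the centre of the arm's flange, where the gripper is bolted on; the fingertips stand 178 mm ahead of it and the grasp point (between the pads) lies 159 mm ahead of it; z points along the fingers, y is the direction in which the jaws open and shut (so a half turn about z gives the same grasp; the last joint's range is limited). The gripper opens to 88 mm and grips with 3 to 60 N. Pads are 19 mm wide; open, the fingers measure 130 mm over their backs; the gripper's body (78 mm by 193 mm) begins 47 mm behind the grasp point.
Start: joints at [-0.942, 0.359, 0.012, 0, -1.224, -0.288], TCP at [0.226, -0.636, 0.405] pointing down, gripper open.
Joint ranges: [-3.07, 3.07], [-1.43, 2.12], [-1.02, 1.25], [-3.03, 1.67], [-3.05, -0], [-3.03, 3.03]. Speed limits (rad/s): [2.39, 2.39, 3.01, 3.14, 3.14, 3.14].

### API

Orientations are given as [roll, pitch, yaw] about the fixed x, y, z axes, in that order (R = Rz(yaw) Ry(pitch) Rx(roll)).
In Python, from station import * gives the robot as it stands.
- The arm moves only by the tool send_rows, never from a script. Its argument "motion" is a list of rows, each an object with "offset": the shift along the tool's x, y, z in cm, a list of three; "turn": the turn about the tool's z in degrees. In form: [{"offset": [x, y, z], "turn": turn}, ...]. A call has 1 to 8 rows; each row is the pose to reach, as a shift and turn from the pose commanded when the call began, along the tool's axes at that moment; what a row does not reach only later rows make up. A row lasts 1/10 s, in which the tool goes at most 50 mm and 8.59 degrees, less where a joint would pass 70% of its speed; a pose out of reach is approached as far as the arm can. A call with a gripper value outside its range is refused whole. "hand" is the opening, from -1 (shut) to 1 (fully open), set as the call begins (left out, the last holds). The fingers move at their own pace and stop on an object; "squeeze" is the grip in N (left out, the last holds). Time passes only in rows, so rows that repeat a pose let the fingers close. It gives the time, the measured TCP pose, the force and the opening at its end, in the units of the state.
- get_state(): the state, without advancing time (a new reading comes with each control period).
- grab_frame(name): name is "scene" or "top"; returns a dict with "frame" (384x512x3 uint8, blue, green, red), "range_z" (384x512 float32, m along the optical axis (not along the pixel's ray), 0 where there is no reading), "vertical_fov" (degrees; the focal length in pixels is half the picture's height over the tangent of half this angle, whatever the lens; pixels are square), "cx", "cy" (the principal point, pixels), "cam_to_world" (4x4, takes a point from camera to world coordinates). Camera axes: x right, y up, looking along -z (the intrinsics and any distortion apply to the point x, -y, -z); pixel columns grow to the right and rows downward; lengths in m; the calibration is good to about 2 mm. A picture is of the moment at which its call begins.
- job_done(): hands the job in, once; it reports no verdict.
The state is a dict: "t": time; "q": joint angles; "qd": joint speeds; "joint_efforts": joint torques, N m; "eef_pos": TCP position; "ee_rot": TCP orientation; "force": force on the tool from outside, world axes, zero at the start; "moment": the same for the moment, N m; "width": finger opening in m.
Only numpy, scipy, OpenCV 4.12 (cv2) and the standard library are available. Lean on these libraries where they do the work, as an engineer would, in place of code of your own. Each camera call takes 0.05 s, during which the arm holds its last target. There are 200 camera calls.

## Working session

There is one attempt and no reset: what is moved stays moved. The work goes in short steps, Python scripts to look and compute and a tool call to move; the robot and the scene stay as the last step left them, time stands still between calls to the robot, and variables do not carry over. Pictures are saved under pics/ and viewed, about 8 in all and at most 12, crops included, and the job is handed in when it is done.

Besides the shell and the picture viewer there is one more tool, called as name([rows], argument=value, ...), one row to a line, values as JSON. send_rows: Moves the arm, as the interface text tells. Its arguments: {"type":"object","properties":{"motion":{"type":"array"},"hand":{"type":"number"},"squeeze":{"type":"number"}},"required":["motion"]}

```bash
mkdir -p pics
cat > h.py <<'E'
from station import *
import numpy as np, cv2
def grab(n):
    f=grab_frame(n); np.savez(f'/tmp/{n}.npz',**{k:np.asarray(v) for k,v in f.items()}); return f
def load(n): return dict(np.load(f'/tmp/{n}.npz'))
def world(f):
    h,w=f['range_z'].shape; fl=h/2/np.tan(np.radians(float(f['vertical_fov']))/2)
    u,v=np.meshgrid(np.arange(w),np.arange(h)); z=f['range_z']
    P=np.stack([(u-f['cx'])/fl*z,-(v-f['cy'])/fl*z,-z,np.ones_like(z)],-1)
    return (P@np.asarray(f['cam_to_world']).T)[...,:3]
E
python3 - <<'E'
from h import *
for n in('scene','top'):
    f=grab(n); cv2.imwrite(f'pics/{n}0.png',f['frame']); print(n,[ (k,f[k]) for k in f if k not in('frame','range_z')])
a=cv2.imread('pics/scene0.png');b=cv2.imread('pics/top0.png')
s=get_state();print(s)
E
```

```text
scene [('vertical_fov', 44.895114465454554), ('cx', 258.5319887416808), ('cy', 186.7643162870592), ('cam_to_world', array([[-0.04504507, -0.54384715,  0.83797448,  1.34617909],
       [ 0.99894098, -0.0323917 ,  0.0326755 , -0.02463326],
       [ 0.00937294,  0.83855892,  0.54473029,  0.60612386],
       [ 0.        ,  0.        ,  0.        ,  1.        ]]))]
top [('vertical_fov', 42.30854928445611), ('cx', 250.6295461355487), ('cy', 188.76761655872323), ('cam_to_world', array([[ 0.04586793,  0.97709487, -0.20780219,  0.33773964],
       [-0.99892851,  0.04358077, -0.01557368, -0.06108732],
       [-0.00616078,  0.20829387,  0.97804688,  1.19270957],
       [ 0.        ,  0.        ,  0.        ,  1.        ]]))]
{'t': 0.1, 'q': array([-9.41868384e-01,  3.59288103e-01,  1.11483908e-02, -2.84916567e-04,
       -1.22412301e+00, -2.88114598e-01]), 'qd': array([-1.24080464e-04, -6.66847436e-04,  3.47476602e-03,  1.40086148e-04,
       -7.93095656e-05,  2.84132147e-04]), 'joint_efforts': array([-7.21953729e-04, -5.84164131e+01,  2.93750381e+01,  7.01531768e+00,
        1.01910697e-02, -5.89268257e-05]), 'eef_pos': array([ 0.22556072, -0.63600531,  0.4038371 ]), 'ee_rot': array([ 3.14011059e+00, -1.59886324e-04, -2.80087619e+00]), 'force': array([-0.1766754 , -0.62541109, -0.71940378]), 'moment': array([-0.00621906,  0.03052178, -0.03104994]), 'width': 0.08745349084787932}
```

View pics/top0.png

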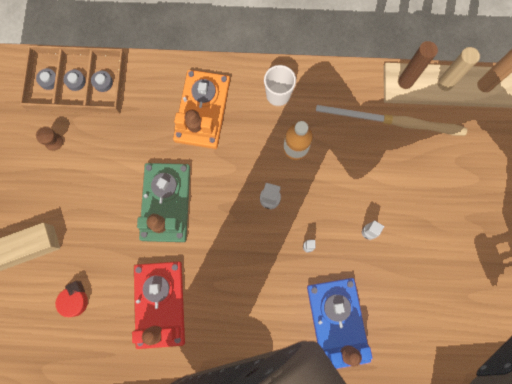

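View pics/scene0.png

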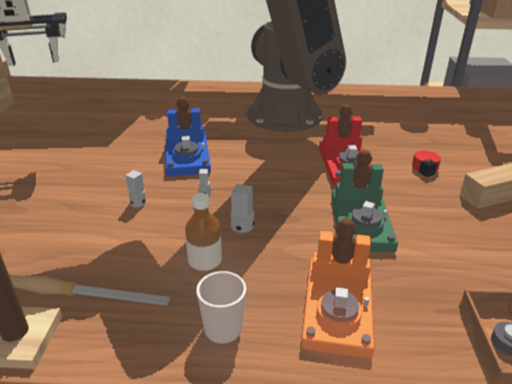

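The top view shows the keys at (271,195), (373,231) and (309,246), which look like big, middle and small. The green clamp is at (164,200), with red, orange and blue look-alikes at (158,300), (203,105) and (339,320). The bottle is at (298,142). Next I measure these.

Run:
```python
from h import *
f=load('top');W=world(f)
from scipy import ndimage as nd
for nm,(u,v,r) in dict(a=(271,195,18),b=(373,231,16),c=(309,246,12),oil=(298,142,25)).items():
    S=W[v-r:v+r,u-r:u+r].reshape(-1,3); S=S[S[:,2]>0.012]; zt=np.percentile(S[:,2],97)
    T=S[S[:,2]>zt-.006]; 
    B=S[S[:,2]<zt*.4]
    rect=cv2.minAreaRect((T[:,:2]*1000).astype(np.float32))
    print(nm,'ztop',zt.round(4),'top ctr',T[:,:2].mean(0).round(4),rect,len(T))
v0,v1,u0,u1=155,250,130,200
S=W[v0:v1,u0:u1]
print(S[185-v0,165-u0],S[30,34])
# drive top
R=S.reshape(-1,3); D=R[(R[:,2]>.068)&(R[:,2]<.08)]
m=(S[...,2]>.066)&(S[...,2]<.082)
l,n=nd.label(m)
for i in range(1,n+1):
    p=S[l==i]
    if len(p)>8: print('blob',len(p),p.mean(0).round(4),cv2.minAreaRect((p[:,:2]*1000).astype(np.float32)), np.argwhere(l==i).mean(0)+[v0,u0])
A=cv2.resize(f['frame'][150:250,120:210],None,fx=6,fy=6,interpolation=cv2.INTER_CUBIC)
B=cv2.resize(load('scene')['frame'][155:240,110:270],None,fx=1.6,fy=1.6)
B=cv2.resize(load('scene')['frame'][160:240,120:260],None,fx=1.85,fy=1.85,interpolation=cv2.INTER_CUBIC)
C=np.zeros((600,540+259,3),np.uint8);C[:,:540]=A;C[:B.shape[0],540:540+B.shape[1]]=B[:,:259]
K=cv2.resize(f['frame'][175:265,255:395],None,fx=1.85,fy=1.85,interpolation=cv2.INTER_CUBIC)
C[200:200+K.shape[0],540:540+K.shape[1]]=K[:,:259]
cv2.imwrite('pics/c1.png',C)
```

```text
a ztop 0.0941 top ctr [ 0.5641 -0.0891] ((463.4804992675781, -68.27921295166016), (35.27450942993164, 249.41038513183594), 78.67642974853516) 210
b ztop 0.0792 top ctr [ 0.4917 -0.3194] ((415.96649169921875, -206.52081298828125), (31.816787719726562, 328.73858642578125), 33.80336380004883) 126
c ztop 0.0667 top ctr [ 0.4505 -0.1786] ((397.83673095703125, -130.86856079101562), (20.617589950561523, 183.10568237304688), 46.943058013916016) 55
oil ztop 0.162 top ctr [ 0.6764 -0.1425] ((524.310546875, -112.8003921508789), (27.514387130737305, 386.2314453125), 78.58263397216797) 137
[0.57728672 0.15649512 0.06560757] [0.5755004  0.15727897 0.0735276 ]
blob 77 [0.5809 0.1639 0.0731] ((581.3723754882812, 164.37806701660156), (18.996822357177734, 19.996231079101562), 63.488853454589844) [182.63636364 161.36363636]
blob 20 [0.4785 0.1247 0.0743] ((478.97003173828125, 124.60714721679688), (13.776178359985352, 30.159793853759766), 51.25951385498047) [227.25 174.75]
blob 11 [0.469  0.1532 0.0748] ((468.79278564453125, 153.54591369628906), (2.5299575328826904, 16.064029693603516), 32.37592315673828) [230.81818182 161.81818182]
```

View pics/c1.png

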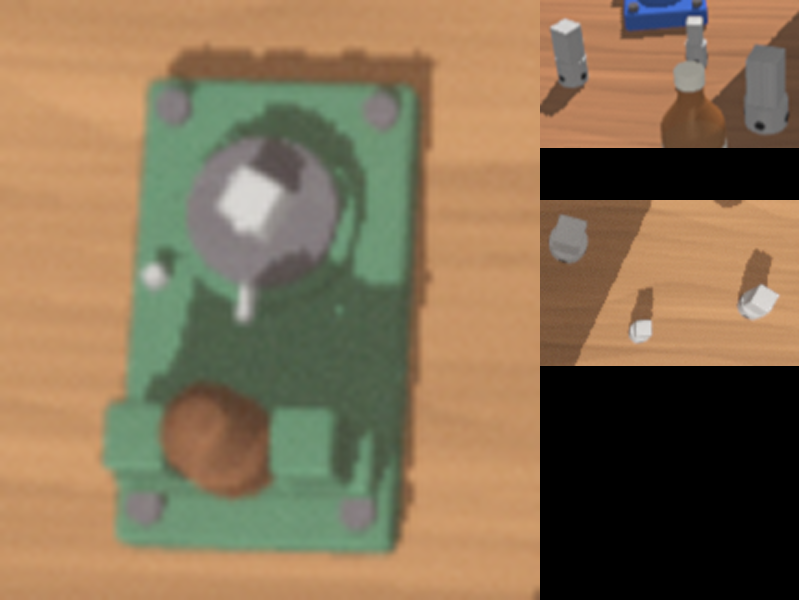

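The close crops confirm the middle key at top px (373,231), about 76 mm tall. The green clamp's pointer points towards the jaws and the lock mark is to its left. The drive square looks turned about 20° clockwise in the image. Next: refine the poses and angles.

```bash
cat >> h.py <<'E'
def plane(f,uv,z):
    h=f['range_z'].shape[0]; fl=h/2/np.tan(np.radians(float(f['vertical_fov']))/2)
    uv=np.atleast_2d(uv).astype(float); M=np.asarray(f['cam_to_world'])
    d=np.stack([(uv[:,0]-f['cx'])/fl,-(uv[:,1]-f['cy'])/fl,-np.ones(len(uv))],-1)@M[:3,:3].T
    o=M[:3,3]; return (o+d*((z-o[2])/d[:,2])[:,None])[:,:2]
E
python3 - <<'E'
from h import *
from scipy import ndimage as nd
f=load('top');W=world(f);g=f['frame'].astype(float)
def zm(u,v,r,lo,hi):
    m=np.zeros(W.shape[:2],bool); m[v-r:v+r,u-r:u+r]=1
    m&=(W[...,2]>lo)&(W[...,2]<hi); return m
def top(nm,u,v,r,lo,hi,z):
    m=zm(u,v,r,lo,hi);l,n=nd.label(m);k=np.bincount(l[l>0]).argmax();m=l==k
    vv,uu=np.nonzero(m);p=plane(f,np.c_[uu,vv],z)
    print(nm,len(uu),W[m].mean(0).round(4),p.mean(0).round(4),cv2.minAreaRect((p*1000).astype(np.float32)))
top('key',373,231,16,.068,.085,.076)
top('drive',162,183,14,.066,.082,.074)
def bright(nm,u,v,r,z,s=8):
    c=cv2.resize(f['frame'][v-r:v+r,u-r:u+r],None,fx=s,fy=s,interpolation=cv2.INTER_CUBIC)
    gr=cv2.cvtColor(c,cv2.COLOR_BGR2GRAY); sat=cv2.cvtColor(c,cv2.COLOR_BGR2HSV)[...,1]
    for t in (170,185,200,215):
        m=(gr>t)&(sat<60);l,n=nd.label(m)
        if n==0: continue
        m=l==np.bincount(l[l>0]).argmax()
        vv,uu=np.nonzero(m);p=plane(f,np.c_[(uu+.5)/s-.5+u-r,(vv+.5)/s-.5+v-r],z)*1000
        print(nm,t,m.sum(),p.mean(0).round(1),cv2.minAreaRect(p.astype(np.float32)))
bright('key',373,231,16,.076); bright('drive',162,183,14,.074)
# clamp: green base top outline, collar, pointer, lock mark
h=cv2.cvtColor(f['frame'],cv2.COLOR_BGR2HSV)
m=np.zeros(h.shape[:2],bool);m[150:255,125:205]=1
m&=(h[...,0]>55)&(h[...,0]<85)&(h[...,1]>70)
m&=(W[...,2]<.045)
vv,uu=np.nonzero(m);P=W[m];p=P[:,:2]*1000
print('base z',np.median(P[:,2]),cv2.minAreaRect(p.astype(np.float32)))
print('mark',W[195,145],plane(f,[145.5,195.6],.042),'ptr tip',plane(f,[160.5,203],.046),'ptr base',plane(f,[161,198],.046))
m=zm(162,183,20,.045,.055)&(h[...,1]<60);p=plane(f,np.argwhere(m)[:,::-1],.05)
print('collar',cv2.minEnclosingCircle((p*1000).astype(np.float32)),p.mean(0))
E
```

```text
key 138 [ 0.4979 -0.3298  0.0753] [ 0.4978 -0.3296] ((497.61688232421875, -329.6708984375), (26.27228546142578, 27.0528564453125), 57.84857177734375)
drive 77 [0.5809 0.1639 0.0731] [0.5807 0.1637] ((580.4166259765625, 163.50161743164062), (21.06702995300293, 20.256017684936523), 61.52865982055664)
key 170 13505 [ 491.4 -325.5] ((490.2767639160156, -324.6203918457031), (29.07961082458496, 49.485023498535156), 49.29819107055664)
key 185 12325 [ 491.7 -326.4] ((491.4223327636719, -326.3729248046875), (28.052249908447266, 44.747703552246094), 51.30280685424805)
key 200 7334 [ 496.7 -330.5] ((496.783447265625, -330.6125183105469), (24.396778106689453, 26.154525756835938), 60.929168701171875)
key 215 123 [ 487.  -336.2] ((487.2646179199219, -336.2982177734375), (2.529426336288452, 5.114558219909668), 89.54634094238281)
drive 170 4632 [579.9 164.5] ((579.3282470703125, 165.2574462890625), (20.245559692382812, 23.011367797851562), 66.05224609375)
drive 185 3990 [580.  164.5] ((579.3235473632812, 165.05361938476562), (18.117250442504883, 21.901586532592773), 66.50726318359375)
drive 200 3226 [580.  164.4] ((579.3124389648438, 164.91221618652344), (16.376924514770508, 20.073253631591797), 64.66881561279297)
drive 215 12 [573.2 163.3] ((573.2054443359375, 163.24554443359375), (0.5913949608802795, 1.1682727336883545), 2.5522758960723877)
base z 0.026083845815341844 ((545.4722900390625, 162.81451416015625), (184.74151611328125, 98.1433334350586), 2.60762357711792)
mark [0.55654289 0.20709069 0.03917763] [[0.55461641 0.20511971]] ptr tip [[0.53775531 0.16731599]] ptr base [[0.54974775 0.16713989]]
collar ((575.45751953125, 163.0601806640625), 36.05778121948242) [0.57964374 0.16354236]
```

```bash
cat >> h.py <<'E'
from scipy.spatial.transform import Rotation as Ro
def to(x,y,z,yaw=None,s=None):
    s=s or get_state(); R=Ro.from_euler('xyz',s['ee_rot']).as_matrix()
    o=R.T@(np.array([x,y,z])-s['eef_pos'])*100
    c=np.degrees(s['ee_rot'][2]); tr=None if yaw is None else (-(yaw-c)+180)%360-180
    print('offset cm',o.round(2),'turn',tr and round(tr,1),'yaw',c.round(2))
def st():
    s=get_state();print('t',s['t'],'pos',s['eef_pos'].round(4),'rot',np.degrees(s['ee_rot']).round(2),'F',s['force'].round(2),'M',s['moment'].round(3),'w',round(s['width'],4),'q6',s['q'][5].round(2))
E
python3 -c "
from h import *
to(.4975,-.3298,.30,-120.5)"
```

```text
offset cm [-35.86  19.76  10.41] turn -40.0 yaw -160.48
```

send_rows([
  {"offset": [-35.9, 19.8, 10.4], "turn": -40},
  {"offset": [-35.9, 19.8, 10.4], "turn": -40},
  {"offset": [-35.9, 19.8, 10.4], "turn": -40},
  {"offset": [-35.9, 19.8, 10.4], "turn": -40},
  {"offset": [-35.9, 19.8, 10.4], "turn": -40},
  {"offset": [-35.9, 19.8, 10.4], "turn": -40},
  {"offset": [-35.9, 19.8, 10.4], "turn": -40},
  {"offset": [-35.9, 19.8, 10.4], "turn": -40},
], hand=1, squeeze=25)

```text
t: 0.9
eef_pos: [0.4839, -0.3445, 0.3057]
ee_rot: [3.141, -0.0, -2.103]
force: [0.5, -0.3, 0.6]
width: 0.0876
```

send_rows([
  {"offset": [0, 0, 0], "turn": 0},
  {"offset": [0, 0, 0], "turn": 0},
  {"offset": [0, 0, 0], "turn": 0},
])

```text
t: 1.2
eef_pos: [0.4826, -0.3466, 0.3063]
ee_rot: [3.141, -0.0, -2.103]
force: [-0.0, -0.1, 0.1]
width: 0.0873
```

```bash
python3 -c "
from h import *
st();to(.4975,-.3298,.219,-120.5)
f=grab('top')
cv2.imwrite('pics/t1.png',cv2.resize(f['frame'][150:300,270:470],None,fx=3,fy=3))"
```

```text
t 1.2 pos [ 0.4826 -0.3466  0.3063] rot [ 1.7998e+02 -1.0000e-02 -1.2048e+02] F [-0.   -0.06  0.1 ] M [-0.026 -0.001  0.001] w 0.0873 q6 -0.24
offset cm [-2.2  -0.43  8.73] turn 0.0 yaw -120.48
```

send_rows([
  {"offset": [-2.2, -0.43, 2], "turn": 0},
  {"offset": [-2.2, -0.43, 2], "turn": 0},
  {"offset": [-2.2, -0.43, 5], "turn": 0},
  {"offset": [-2.2, -0.43, 8.7], "turn": 0},
  {"offset": [-2.2, -0.43, 8.7], "turn": 0},
  {"offset": [-2.2, -0.43, 8.7], "turn": 0},
])

```text
t: 1.85
eef_pos: [0.4974, -0.3304, 0.2198]
ee_rot: [3.141, -0.001, -2.104]
force: [-0.1, -0.1, 0.5]
width: 0.0878
```

```bash
python3 -c "
from h import *
st();to(.4975,-.3298,.219,-120.5)
f=grab('scene')
A=cv2.resize(f['frame'][130:240,90:200],None,fx=4,fy=4,interpolation=2)
cv2.imwrite('pics/s1.png',A)"
```

```text
t 1.85 pos [ 0.4974 -0.3304  0.2198] rot [ 1.7994e+02 -5.0000e-02 -1.2052e+02] F [-0.06 -0.14  0.55] M [ 0.032 -0.001 -0.024] w 0.0878 q6 -0.27
offset cm [-0.06  0.02  0.08] turn -0.0 yaw -120.52
```

View pics/s1.png

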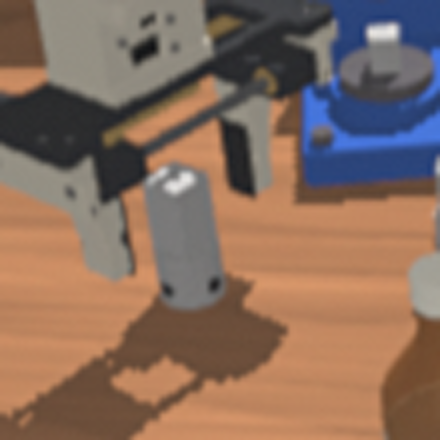

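The key stands between the two open fingers, with its grip between the pads. I close on it and lift slightly.

send_rows([
  {"offset": [0, 0, 0], "turn": 0},
  {"offset": [0, 0, 0], "turn": 0},
  {"offset": [0, 0, 0], "turn": 0},
  {"offset": [0, 0, 0], "turn": 0},
  {"offset": [0, 0, 0], "turn": 0},
  {"offset": [0, 0, 0], "turn": 0},
  {"offset": [0, 0, 0], "turn": 0},
  {"offset": [0, 0, 0], "turn": 0},
], hand=-1, squeeze=30)

```text
t: 2.7
eef_pos: [0.4979, -0.3294, 0.2192]
ee_rot: [3.141, -0.0, -2.103]
force: [0.7, 0.1, -0.1]
width: 0.0292
```

send_rows([
  {"offset": [0, 0, 0], "turn": 0},
  {"offset": [0, 0, -5], "turn": 0},
  {"offset": [0, 0, -10], "turn": 0},
  {"offset": [0, 0, -13], "turn": 0},
  {"offset": [0, 0, -13], "turn": 0},
  {"offset": [0, 0, -13], "turn": 0},
])

```text
t: 3.3
eef_pos: [0.4975, -0.3292, 0.3493]
ee_rot: [-3.141, 0.001, -2.103]
force: [-0.3, 0.5, -4.9]
width: 0.0258
```

```bash
python3 -c "
from h import *
st();to(.58,.164,.35,-116)"
```

```text
t 3.3 pos [ 0.4975 -0.3292  0.3493] rot [-1.7998e+02  5.0000e-02 -1.2050e+02] F [-0.26  0.5  -4.9 ] M [0.104 0.138 0.037] w 0.0258 q6 -0.27
offset cm [-4.668e+01  1.792e+01 -4.000e-02] turn -4.5 yaw -120.5
```

send_rows([
  {"offset": [-46.7, 17.9, 0], "turn": -4.5},
  {"offset": [-46.7, 17.9, 0], "turn": -4.5},
  {"offset": [-46.7, 17.9, 0], "turn": -4.5},
  {"offset": [-46.7, 17.9, 0], "turn": -4.5},
  {"offset": [-46.7, 17.9, 0], "turn": -4.5},
  {"offset": [-46.7, 17.9, 0], "turn": -4.5},
  {"offset": [-46.7, 17.9, 0], "turn": -4.5},
  {"offset": [-46.7, 17.9, 0], "turn": -4.5},
])

```text
t: 4.1
eef_pos: [0.5632, 0.067, 0.3472]
ee_rot: [3.139, -0.002, -2.024]
force: [1.5, -0.9, -2.7]
width: 0.0261
```

send_rows([
  {"offset": [0, 0, 0], "turn": 0},
  {"offset": [0, 0, 0], "turn": 0},
  {"offset": [0, 0, 0], "turn": 0},
])

```text
t: 4.4
eef_pos: [0.5633, 0.0646, 0.3477]
ee_rot: [3.139, -0.002, -2.024]
force: [-0.5, -0.9, -1.9]
width: 0.0262
```

```bash
python3 -c "
from h import *
st();to(.58,.164,.31,-116)"
```

```text
t 4.4 pos [0.5633 0.0646 0.3477] rot [ 1.7988e+02 -1.3000e-01 -1.1599e+02] F [-0.49 -0.87 -1.93] M [-0.03   0.063  0.005] w 0.0262 q6 -0.91
offset cm [-9.68  2.85  3.76] turn 0.0 yaw -115.99
```

send_rows([
  {"offset": [-5, 1.4, 0], "turn": 0},
  {"offset": [-9.7, 2.85, 0], "turn": 0},
  {"offset": [-9.7, 2.85, 0], "turn": 0},
  {"offset": [-9.7, 2.85, 3.8], "turn": 0},
  {"offset": [-9.7, 2.85, 3.8], "turn": 0},
  {"offset": [-9.7, 2.85, 3.8], "turn": 0},
])

```text
t: 5.0
eef_pos: [0.5806, 0.1633, 0.3108]
ee_rot: [3.14, -0.003, -2.026]
force: [0.9, 0.5, -2.2]
width: 0.0259
```

```bash
python3 -c "
from h import *
st();to(.58,.164,.31,-116)
f=grab('scene');g=grab('top')
A=cv2.resize(f['frame'][100:260,310:430],None,fx=3.33,fy=3.33,interpolation=2)
B=cv2.resize(g['frame'][140:260,110:230],None,fx=3.33,fy=3.33,interpolation=2)
C=np.zeros((540,800,3),np.uint8);C[:A.shape[0]]
C[:A.shape[0],:399]=A[:540,:399];C[:B.shape[0],400:799]=B[:,:399]
cv2.imwrite('pics/s2.png',C)"
```

```text
t 5.0 pos [0.5806 0.1633 0.3108] rot [ 1.7993e+02 -1.6000e-01 -1.1606e+02] F [ 0.9   0.5  -2.18] M [ 0.037 -0.042  0.008] w 0.0259 q6 -1.05
offset cm [-0.04  0.08  0.08] turn -0.1 yaw -116.06
```

View pics/s2.png

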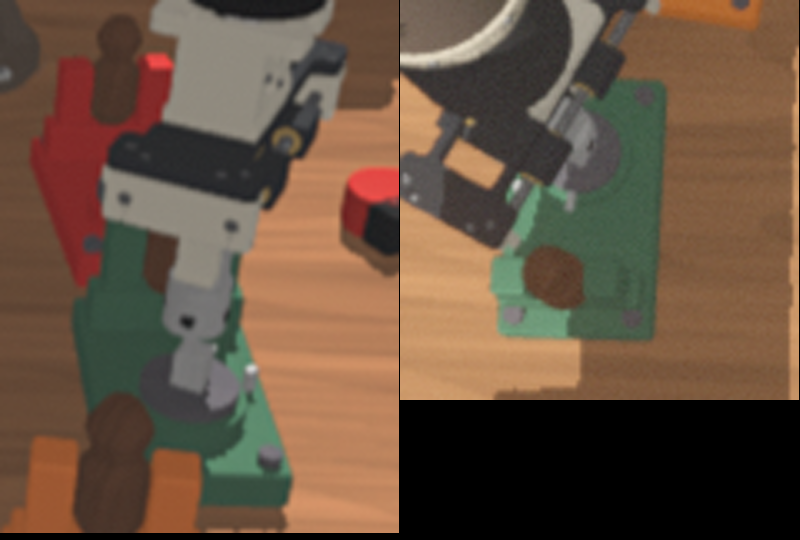

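The scene view shows the barrel foot (crop px 197,330) just above the drive top (194,350), roughly in line. I lower it gently.

send_rows([
  {"offset": [0, 0.05, 0.5], "turn": 0},
  {"offset": [0, 0.05, 1.0], "turn": 0},
  {"offset": [0, 0.05, 1.4], "turn": 0},
  {"offset": [0, 0.05, 1.5], "turn": 0},
  {"offset": [0, 0.05, 1.6], "turn": 0},
])

```text
t: 5.6
eef_pos: [0.5803, 0.165, 0.2952]
ee_rot: [3.142, -0.0, -2.024]
force: [0.2, -1.0, -3.2]
width: 0.0258
```

send_rows([
  {"offset": [0, 0, 0.1], "turn": 0},
  {"offset": [0, 0, 0.2], "turn": 0},
  {"offset": [0, 0, 0.2], "turn": 0},
])

```text
t: 5.9
eef_pos: [0.5803, 0.165, 0.2932]
ee_rot: [3.142, -0.0, -2.024]
force: [0.3, 0.8, -3.2]
width: 0.0257
```

send_rows([
  {"offset": [0, 0, 0.1], "turn": 0},
  {"offset": [0, 0, 0.1], "turn": 0},
])

```text
t: 6.1
eef_pos: [0.5804, 0.1651, 0.2924]
ee_rot: [-3.141, 0.001, -2.024]
force: [0.5, 0.6, -2.2]
width: 0.0258
```

```bash
python3 -c "
from h import *
st()"
```

```text
t 6.1 pos [0.5804 0.1651 0.2924] rot [-1.7998e+02  3.0000e-02 -1.1597e+02] F [ 0.47  0.62 -2.24] M [ 0.358 -0.04  -0.038] w 0.0258 q6 -1.05
```

send_rows([
  {"offset": [0, 0, 0.1], "turn": 0},
  {"offset": [0, 0, 0.1], "turn": 0},
])

```text
t: 6.3
eef_pos: [0.5805, 0.1652, 0.2916]
ee_rot: [-3.141, 0.001, -2.024]
force: [1.4, 1.1, -0.8]
width: 0.026
```

```bash
python3 -c "
from h import *
st()"
```

```text
t 6.3 pos [0.5805 0.1652 0.2916] rot [-1.7996e+02  5.0000e-02 -1.1596e+02] F [ 1.42  1.09 -0.8 ] M [ 0.597 -0.268 -0.019] w 0.026 q6 -1.05
```

send_rows([
  {"offset": [-0.1, 0, 0], "turn": 0},
  {"offset": [-0.1, 0, 0.1], "turn": 0},
  {"offset": [-0.1, 0, 0.1], "turn": 0},
])

```text
t: 6.6
eef_pos: [0.5807, 0.1659, 0.2901]
ee_rot: [3.141, -0.0, -2.024]
force: [0.9, 1.1, -2.2]
width: 0.0261
```

```bash
python3 -c "
from h import *
st()"
```

```text
t 6.6 pos [0.5807 0.1659 0.2901] rot [ 1.7999e+02 -1.0000e-02 -1.1597e+02] F [ 0.91  1.07 -2.16] M [ 0.298 -0.202 -0.033] w 0.0261 q6 -1.05
```

send_rows([
  {"offset": [-0.05, 0, 0.1], "turn": 0},
  {"offset": [-0.05, 0, 0.2], "turn": 0},
  {"offset": [-0.05, 0, 0.2], "turn": 0},
])

```text
t: 6.9
eef_pos: [0.5809, 0.1662, 0.288]
ee_rot: [3.141, -0.0, -2.024]
force: [1.8, -0.7, -3.0]
width: 0.0261
```

```bash
python3 -c "
from h import *
st()
f=grab('scene')
cv2.imwrite('pics/s3.png',cv2.resize(f['frame'][160:240,335:405],None,fx=6,fy=6,interpolation=2))"
```

```text
t 6.9 pos [0.5809 0.1662 0.288 ] rot [ 1.7999e+02 -2.0000e-02 -1.1598e+02] F [ 1.79 -0.66 -3.04] M [-0.065 -0.214 -0.028] w 0.0261 q6 -1.06
```

View pics/s3.png

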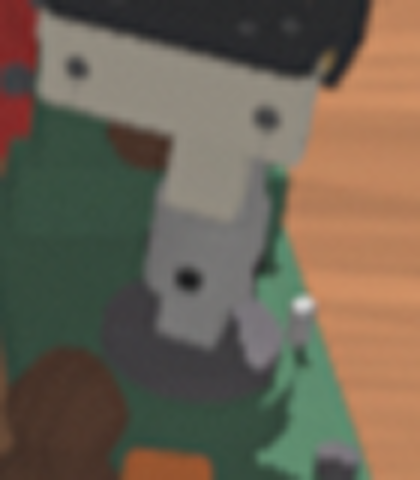

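The key has started onto the drive: the foot is about 5 mm below the drive top, the force is at baseline, and the drive's lower part shows below the barrel. I carry on down.

send_rows([
  {"offset": [0, -0.03, 0.1], "turn": 0},
  {"offset": [0, -0.03, 0.2], "turn": 0},
  {"offset": [0, -0.03, 0.3], "turn": 0},
  {"offset": [0, -0.03, 0.4], "turn": 0},
  {"offset": [0, -0.03, 0.4], "turn": 0},
])

```text
t: 7.45
eef_pos: [0.5811, 0.1662, 0.2841]
ee_rot: [3.141, -0.0, -2.024]
force: [0.3, -0.4, -2.5]
width: 0.0257
```

send_rows([
  {"offset": [0, 0, 0.1], "turn": 0},
  {"offset": [0, 0, 0.2], "turn": 0},
  {"offset": [0, 0, 0.3], "turn": 0},
  {"offset": [0, 0, 0.3], "turn": 0},
])

```text
t: 7.85
eef_pos: [0.5811, 0.1663, 0.2814]
ee_rot: [3.141, 0.0, -2.024]
force: [-2.3, 0.8, 0.0]
width: 0.0255
```

```bash
python3 -c "
from h import *
st()"
```

```text
t 7.85 pos [0.5811 0.1663 0.2814] rot [ 1.7999e+02  1.0000e-02 -1.1597e+02] F [-2.31  0.82  0.04] M [ 0.567  0.877 -0.02 ] w 0.0255 q6 -1.05
```

send_rows([
  {"offset": [0, 0, 0.1], "turn": 0},
  {"offset": [0, 0, 0.2], "turn": 0},
  {"offset": [0, 0, 0.3], "turn": 0},
  {"offset": [0, 0, 0.3], "turn": 0},
], squeeze=55)

```text
t: 8.25
eef_pos: [0.5811, 0.1662, 0.2779]
ee_rot: [3.141, -0.0, -2.024]
force: [-2.9, 2.0, -2.1]
width: 0.0257
```

```bash
python3 -c "
from h import *
st()"
```

```text
t 8.25 pos [0.5811 0.1662 0.2779] rot [ 1.7998e+02 -2.0000e-02 -1.1598e+02] F [-2.91  1.96 -2.15] M [0.711 0.97  0.033] w 0.0257 q6 -1.05
```

send_rows([
  {"offset": [0, 0.03, 0.1], "turn": 0},
  {"offset": [0, 0.03, 0.2], "turn": 0},
  {"offset": [0, 0.03, 0.3], "turn": 0},
  {"offset": [0, 0.03, 0.4], "turn": 0},
  {"offset": [0, 0.03, 0.4], "turn": 0},
])

```text
t: 8.75
eef_pos: [0.581, 0.1663, 0.274]
ee_rot: [3.142, -0.0, -2.024]
force: [-2.1, 1.5, -2.9]
width: 0.026
```

send_rows([
  {"offset": [0, 0, 0.1], "turn": 0},
  {"offset": [0, 0, 0.2], "turn": 0},
  {"offset": [0, 0, 0.3], "turn": 0},
  {"offset": [0, 0, 0.3], "turn": 0},
])

```text
t: 9.15
eef_pos: [0.581, 0.1662, 0.271]
ee_rot: [3.142, -0.0, -2.024]
force: [0.4, 0.1, -3.8]
width: 0.0256
```

```bash
python3 -c "
from h import *
st()"
```

```text
t 9.15 pos [0.581  0.1662 0.271 ] rot [ 1.8000e+02 -2.0000e-02 -1.1597e+02] F [ 0.35  0.12 -3.76] M [ 0.115  0.245 -0.066] w 0.0256 q6 -1.06
```

The lateral ball force has gone, so it has clicked. About 1.8 mm remains to the collar.

send_rows([
  {"offset": [0, 0, 0.1], "turn": 0},
  {"offset": [0, 0, 0.2], "turn": 0},
  {"offset": [0, 0, 0.2], "turn": 0},
])

```text
t: 9.45
eef_pos: [0.5811, 0.1663, 0.2693]
ee_rot: [-3.141, 0.0, -2.024]
force: [-0.3, -0.0, -2.2]
width: 0.0257
```

send_rows([
  {"offset": [0, 0, 0.1], "turn": 0},
  {"offset": [0, 0, 0.1], "turn": 0},
])

```text
t: 9.65
eef_pos: [0.5811, 0.1663, 0.2692]
ee_rot: [-3.141, 0.0, -2.024]
force: [-2.3, 0.2, 3.2]
width: 0.0254
```

```bash
python3 -c "
from h import *
st()"
```

```text
t 9.65 pos [0.5811 0.1663 0.2692] rot [-1.7996e+02  2.0000e-02 -1.1596e+02] F [-2.32  0.19  3.15] M [-0.13   0.986  0.004] w 0.0254 q6 -1.06
```

send_rows([
  {"offset": [0, 0, 0.1], "turn": 0},
  {"offset": [0, 0, 0.1], "turn": 0},
])

```text
t: 9.85
eef_pos: [0.5811, 0.1664, 0.2691]
ee_rot: [-3.141, 0.001, -2.024]
force: [-5.6, -0.7, 11.8]
width: 0.0253
```

send_rows([
  {"offset": [0, 0, -0.1], "turn": 0},
  {"offset": [0, 0, -0.1], "turn": 0},
])

```text
t: 10.05
eef_pos: [0.5811, 0.1663, 0.2691]
ee_rot: [-3.141, 0.001, -2.024]
force: [-3.6, -0.5, 7.1]
width: 0.0258
```

```bash
python3 -c "
from h import *
st()"
```

```text
t 10.05 pos [0.5811 0.1663 0.2691] rot [-1.7996e+02  3.0000e-02 -1.1596e+02] F [-3.56 -0.5   7.12] M [-0.15   1.371 -0.028] w 0.0258 q6 -1.06
```

Bottomed solidly at foot = 0.050 m. Now I turn clockwise.

send_rows([
  {"offset": [0, 0, -0.04], "turn": 4},
  {"offset": [0, 0, -0.04], "turn": 9},
  {"offset": [0, 0, -0.04], "turn": 14},
  {"offset": [0, 0, -0.04], "turn": 20},
  {"offset": [0, 0, -0.04], "turn": 20},
])

```text
t: 10.55
eef_pos: [0.5815, 0.1661, 0.2692]
ee_rot: [-3.14, 0.001, -2.374]
force: [1.6, -3.8, 2.9]
width: 0.0255
```

```bash
python3 -c "
from h import *
st()"
```

```text
t 10.55 pos [0.5815 0.1661 0.2692] rot [-1.7993e+02  4.0000e-02 -1.3604e+02] F [ 1.57 -3.76  2.89] M [-1.42  -0.58  -0.037] w 0.0255 q6 -1.41
```

send_rows([
  {"offset": [0, 0, 0], "turn": 5},
  {"offset": [0, 0, 0], "turn": 10},
  {"offset": [0, 0, 0], "turn": 15},
  {"offset": [0, 0, 0], "turn": 20},
  {"offset": [0, 0, 0], "turn": 24},
  {"offset": [0, 0, 0], "turn": 24},
])

```text
t: 11.15
eef_pos: [0.5818, 0.1656, 0.2691]
ee_rot: [-3.14, 0.001, -2.791]
force: [3.5, -6.2, 2.3]
width: 0.0256
```

```bash
python3 -c "
from h import *
st()
f=grab('scene');g=grab('top')
A=cv2.resize(f['frame'][160:240,330:410],None,fx=5,fy=5,interpolation=2)
B=cv2.resize(g['frame'][150:230,120:200],None,fx=5,fy=5,interpolation=2)
cv2.imwrite('pics/s4.png',np.hstack([A,B]))"
```

```text
t 11.15 pos [0.5818 0.1656 0.2691] rot [-1.7991e+02  6.0000e-02 -1.5990e+02] F [ 3.48 -6.21  2.3 ] M [-2.551 -1.524  0.054] w 0.0256 q6 -1.82
```

View pics/s4.png

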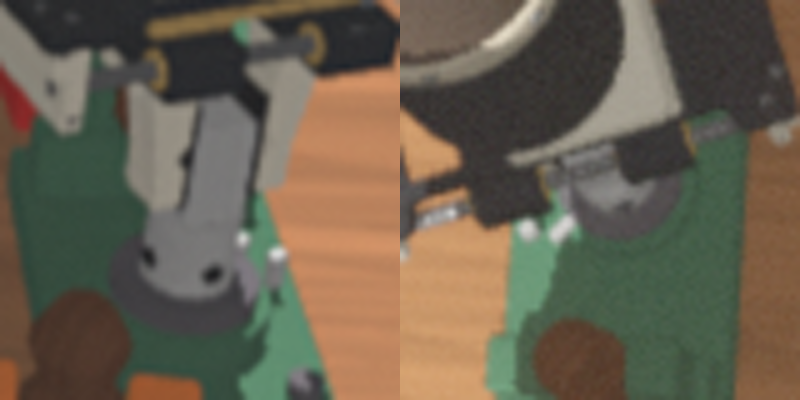

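The pointer has turned with the key and stands just short of the mark: in the crop the pointer is at (563,230) and the mark at (528,230). I measure the gap.

```bash
cat >> h.py <<'E'
def ptr(show=True):
    from scipy import ndimage as nd
    f=load('top'); v0,v1,u0,u1,s=185,205,138,162,8
    c=cv2.resize(f['frame'][v0:v1,u0:u1],None,fx=s,fy=s,interpolation=cv2.INTER_CUBIC)
    H=cv2.cvtColor(c,cv2.COLOR_BGR2HSV)
    for t in (150,170,190):
        m=(H[...,2]>t)&(H[...,1]<55); l,n=nd.label(m)
        for i in range(1,n+1):
            vv,uu=np.nonzero(l==i)
            if len(uu)<60: continue
            px=np.c_[(uu+.5)/s-.5+u0,(vv+.5)/s-.5+v0]
            for z in (.042,.046):
                P=plane(f,px,z)*1000; q=P.mean(0)
                for C in ((580.2,163.8),(581.3,165.8)):
                    d=P-C; r=np.hypot(*d.T); far=d[r>np.percentile(r,60)].mean(0)
                    print(t,len(uu),'z',z,px.mean(0).round(1),q.round(1),'C',C,'ang',np.degrees(np.arctan2(*(q-C)[::-1])).round(1),'far',np.degrees(np.arctan2(*far[::-1])).round(1),'r',r.min().round(1),r.max().round(1))
E
python3 -c "
from h import *
ptr()"
```

```text
150 1524 z 0.042 [151.7 195.3] [556.  190.4] C (580.2, 163.8) ang 132.3 far 133.0 r 28.3 43.9
150 1524 z 0.042 [151.7 195.3] [556.  190.4] C (581.3, 165.8) ang 135.8 far 136.2 r 27.6 43.3
150 1524 z 0.046 [151.7 195.3] [555.2 189.5] C (580.2, 163.8) ang 134.2 far 134.7 r 28.2 43.8
150 1524 z 0.046 [151.7 195.3] [555.2 189.5] C (581.3, 165.8) ang 137.7 far 138.0 r 27.5 43.3
150 1202 z 0.042 [144.9 196. ] [553.6 206.4] C (580.2, 163.8) ang 121.9 far 121.3 r 44.9 56.6
150 1202 z 0.042 [144.9 196. ] [553.6 206.4] C (581.3, 165.8) ang 124.3 far 123.6 r 44.1 55.5
150 1202 z 0.046 [144.9 196. ] [552.9 205.5] C (580.2, 163.8) ang 123.2 far 122.6 r 44.7 56.2
150 1202 z 0.046 [144.9 196. ] [552.9 205.5] C (581.3, 165.8) ang 125.6 far 125.0 r 43.8 55.1
170 1068 z 0.042 [151.6 195.3] [556.1 190.7] C (580.2, 163.8) ang 131.9 far 132.5 r 28.9 43.3
170 1068 z 0.042 [151.6 195.3] [556.1 190.7] C (581.3, 165.8) ang 135.4 far 135.7 r 28.2 42.6
170 1068 z 0.046 [151.6 195.3] [555.3 189.8] C (580.2, 163.8) ang 133.7 far 134.2 r 28.8 43.2
170 1068 z 0.046 [151.6 195.3] [555.3 189.8] C (581.3, 165.8) ang 
[... 443 characters left out ...]
 C (580.2, 163.8) ang 131.9 far 132.5 r 29.7 41.9
190 602 z 0.042 [151.8 195.2] [556.3 190.4] C (581.3, 165.8) ang 135.4 far 135.7 r 29.0 41.2
190 602 z 0.046 [151.8 195.2] [555.6 189.5] C (580.2, 163.8) ang 133.8 far 134.2 r 29.6 41.7
190 602 z 0.046 [151.8 195.2] [555.6 189.5] C (581.3, 165.8) ang 137.3 far 137.5 r 29.0 41.1
190 308 z 0.042 [144.8 195.3] [555.4 206.7] C (580.2, 163.8) ang 120.0 far 120.1 r 46.7 52.5
190 308 z 0.042 [144.8 195.3] [555.4 206.7] C (581.3, 165.8) ang 122.4 far 122.4 r 45.6 51.3
190 308 z 0.046 [144.8 195.3] [554.6 205.8] C (580.2, 163.8) ang 121.4 far 121.4 r 46.3 52.0
190 308 z 0.046 [144.8 195.3] [554.6 205.8] C (581.3, 165.8) ang 123.7 far 123.8 r 45.2 50.9
```

send_rows([
  {"offset": [0, 0, 0], "turn": 3},
  {"offset": [0, 0, 0], "turn": 6},
  {"offset": [0, 0, 0], "turn": 9},
  {"offset": [0, 0, 0], "turn": 12},
  {"offset": [0, 0, 0], "turn": 12},
  {"offset": [0, 0, 0], "turn": 12},
])

```text
t: 11.85
eef_pos: [0.5819, 0.1654, 0.2692]
ee_rot: [-3.14, 0.001, -2.998]
force: [3.8, -7.5, 2.2]
width: 0.0258
```

```bash
python3 -c "
from h import *
st()
g=grab('top');f=grab('scene')
ptr()
W=world(g); print((W[192:200,142:156,2]*1000).round(0))
A=cv2.resize(f['frame'][160:240,330:410],None,fx=5,fy=5,interpolation=2)
B=cv2.resize(g['frame'][165:215,130:180],None,fx=8,fy=8,interpolation=2)
cv2.imwrite('pics/s5.png',np.hstack([A,B]))" | grep -v "z 0.042.*581\|^1[57]0.*581"
```

```text
t 11.85 pos [0.5819 0.1654 0.2692] rot [-1.7990e+02  8.0000e-02 -1.7177e+02] F [ 3.8  -7.52  2.17] M [-3.182 -1.831  0.062] w 0.0258 q6 -2.03
150 2978 z 0.042 [147.7 194.3] [557.9 200.1] C (580.2, 163.8) ang 121.6 far 121.2 r 28.4 56.8
150 2978 z 0.046 [147.7 194.3] [557.2 199.2] C (580.2, 163.8) ang 123.1 far 122.5 r 28.1 56.3
170 999 z 0.042 [150.2 192.9] [561.7 194.6] C (580.2, 163.8) ang 121.0 far 121.3 r 29.2 42.8
170 999 z 0.046 [150.2 192.9] [560.9 193.7] C (580.2, 163.8) ang 122.8 far 123.0 r 28.9 42.5
170 677 z 0.042 [144.8 195.4] [555.  206.9] C (580.2, 163.8) ang 120.3 far 120.4 r 45.9 53.9
170 677 z 0.046 [144.8 195.4] [554.2 206. ] C (580.2, 163.8) ang 121.6 far 121.7 r 45.5 53.5
190 538 z 0.042 [150.1 192.8] [561.9 194.9] C (580.2, 163.8) ang 120.5 far 120.9 r 30.6 42.0
190 538 z 0.046 [150.1 192.8] [561.1 194. ] C (580.2, 163.8) ang 122.3 far 122.6 r 30.3 41.7
190 538 z 0.046 [150.1 192.8] [561.1 194. ] C (581.3, 165.8) ang 125.6 far 125.6 r 29.2 40.6
190 306 z 0.042 [144.8 195.2] [555.4 206.8] C (580.2, 163.8) ang 120.0 far 120.1 r 46.9 52.5
190 306 z 0.046 [144.8 195
[... 172 characters left out ...]
.   26.   26.   24.   24.   23.   47.   46.   48.   46. 1193.
    52.   52.]
 [  22.   26.   24.   27.   26.   47.   48.   48.   45.   46.   41.   39.
    49.   51.]
 [  26.   24.   43.   42.   43.   27.   41.   50.   43.   24.   36.   37.
    39.   49.]
 [  29.   24.   45.   40.   38.   27. 1193.   28.   23.   26.   34.   37.
    41.   39.]
 [  24.   25.   44.   36.   38.   27.   28.   27.   26.   25.   22.   27.
    39.   46.]
 [  26.   27.   20.   34.   25.   26.   25.   28.   28.   28.   25.   29.
    28.   43.]
 [  22.   26.   26.   22.   23.   23.   25.   28.   27.   24.   32.   25.
    23.   27.]
 [  27.   23.   27.   25.   22.   24.   24.   27.   23.   26.   26.   28.
    25.   28.]]
```

View pics/s5.png

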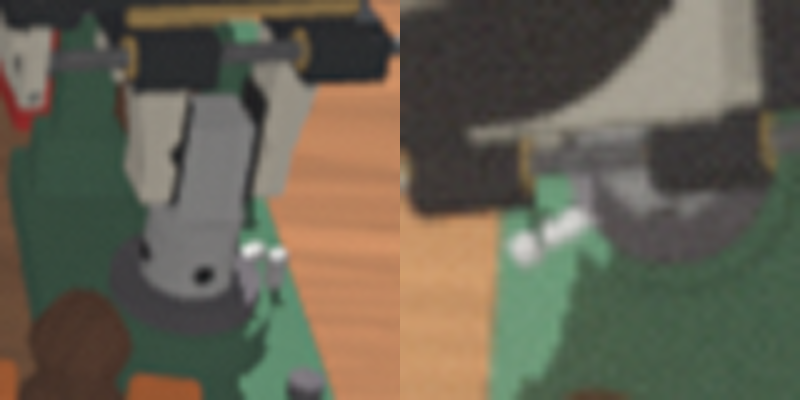

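In the top crop the pointer (585,215)→(545,240) lies almost in line with the mark at (523,245), about 2° short. One small turn more, relieving the side load as I go.

send_rows([
  {"offset": [-0.02, -0.05, 0], "turn": 1},
  {"offset": [-0.03, -0.08, 0], "turn": 2},
  {"offset": [-0.03, -0.08, 0], "turn": 2},
  {"offset": [-0.03, -0.08, 0], "turn": 2},
])

```text
t: 12.35
eef_pos: [0.582, 0.1651, 0.2692]
ee_rot: [-3.141, 0.001, -3.033]
force: [3.2, -5.3, 2.9]
width: 0.0254
```

```bash
python3 -c "
from h import *
st()
for i in range(2):
  g=grab('top'); ptr()" | grep -v "z 0.042.*581\|^150\|^1[57]0.*581"
```

```text
t 12.35 pos [0.582  0.1651 0.2692] rot [-1.7995e+02  7.0000e-02 -1.7376e+02] F [ 3.18 -5.29  2.92] M [-2.133 -1.015  0.089] w 0.0254 q6 -2.06
170 972 z 0.042 [149.9 192.4] [562.7 195.3] C (580.2, 163.8) ang 119.0 far 119.6 r 29.6 42.7
170 972 z 0.046 [149.9 192.4] [561.9 194.4] C (580.2, 163.8) ang 120.8 far 121.3 r 29.2 42.3
170 688 z 0.042 [144.8 195.4] [555.  206.8] C (580.2, 163.8) ang 120.3 far 120.3 r 45.8 53.9
170 688 z 0.046 [144.8 195.4] [554.3 205.9] C (580.2, 163.8) ang 121.6 far 121.6 r 45.4 53.5
190 541 z 0.042 [149.9 192.3] [562.9 195.4] C (580.2, 163.8) ang 118.7 far 119.2 r 30.8 41.6
190 541 z 0.046 [149.9 192.3] [562.1 194.5] C (580.2, 163.8) ang 120.5 far 121.0 r 30.4 41.3
190 541 z 0.046 [149.9 192.3] [562.1 194.5] C (581.3, 165.8) ang 123.7 far 124.1 r 29.3 40.2
190 305 z 0.042 [144.8 195.2] [555.4 206.8] C (580.2, 163.8) ang 120.0 far 120.0 r 46.9 52.4
190 305 z 0.046 [144.8 195.2] [554.7 205.8] C (580.2, 163.8) ang 121.3 far 121.4 r 46.5 51.9
190 305 z 0.046 [144.8 195.2] [554.7 205.8] C (581.3, 165.8) ang 123.6 far 123.7 r 45.3 50.8
170 983 z 0.042 [150.  192.5
[... 201 characters left out ...]
 C (580.2, 163.8) ang 120.3 far 120.3 r 45.8 53.9
170 682 z 0.046 [144.8 195.4] [554.3 205.9] C (580.2, 163.8) ang 121.6 far 121.6 r 45.4 53.5
190 550 z 0.042 [149.9 192.4] [562.9 195.4] C (580.2, 163.8) ang 118.8 far 119.5 r 30.8 41.6
190 550 z 0.046 [149.9 192.4] [562.1 194.5] C (580.2, 163.8) ang 120.6 far 121.2 r 30.4 41.3
190 550 z 0.046 [149.9 192.4] [562.1 194.5] C (581.3, 165.8) ang 123.9 far 124.3 r 29.3 40.2
190 302 z 0.042 [144.8 195.2] [555.5 206.8] C (580.2, 163.8) ang 119.9 far 120.0 r 46.9 52.4
190 302 z 0.046 [144.8 195.2] [554.7 205.8] C (580.2, 163.8) ang 121.2 far 121.3 r 46.5 51.9
190 302 z 0.046 [144.8 195.2] [554.7 205.8] C (581.3, 165.8) ang 123.6 far 123.7 r 45.3 50.8
```

Pointer and mark now agree to about 1°. I release and withdraw upward.

send_rows([
  {"offset": [0, -0.06, 0], "turn": 0},
  {"offset": [0, -0.06, 0], "turn": 0},
])

```text
t: 12.65
eef_pos: [0.582, 0.1649, 0.2692]
ee_rot: [-3.141, 0.001, -3.034]
force: [2.2, -4.2, 3.4]
width: 0.0258
```

send_rows([
  {"offset": [0, 0, 0], "turn": 0},
  {"offset": [0, 0, 0], "turn": 0},
  {"offset": [0, 0, 0], "turn": 0},
  {"offset": [0, 0, 0], "turn": 0},
  {"offset": [0, 0, 0], "turn": 0},
], hand=0.4)

```text
t: 13.15
eef_pos: [0.5813, 0.1651, 0.2685]
ee_rot: [3.142, -0.0, -3.036]
force: [0.4, -0.2, 0.2]
width: 0.0586
```

```bash
python3 -c "
from h import *
st()"
```

```text
t 13.15 pos [0.5813 0.1651 0.2685] rot [ 1.8000e+02 -2.0000e-02 -1.7396e+02] F [ 0.41 -0.2   0.17] M [-0.023  0.045 -0.019] w 0.0586 q6 -2.06
```

Open and free. I rise, then move aside toward -y for a clear look.

send_rows([
  {"offset": [0, 0, -2], "turn": 0},
  {"offset": [0, 0, -5], "turn": 0},
  {"offset": [0, 0, -9], "turn": 0},
  {"offset": [0, 0, -13], "turn": 0},
  {"offset": [0, -5, -13], "turn": 0},
  {"offset": [0, -10, -13], "turn": 0},
  {"offset": [0, -15, -13], "turn": 0},
  {"offset": [0, -20, -13], "turn": 0},
])

```text
t: 13.95
eef_pos: [0.6022, -0.0355, 0.399]
ee_rot: [3.141, 0.001, -3.036]
force: [1.2, 0.5, 0.6]
width: 0.0615
```

send_rows([
  {"offset": [0, -6, 0], "turn": 0},
  {"offset": [0, -6, 0], "turn": 0},
  {"offset": [0, -6, 0], "turn": 0},
])

```text
t: 14.25
eef_pos: [0.6086, -0.0956, 0.3984]
ee_rot: [3.141, -0.001, -3.04]
force: [-0.8, 1.1, 0.8]
width: 0.0615
```

```bash
python3 -c "
from h import *
st()
g=grab('top');f=grab('scene'); ptr()
W=world(g); S=W[160:205,135:190].reshape(-1,3); T=S[(S[:,2]>.115)&(S[:,2]<.14)]; print('key top',len(T),T.mean(0),cv2.minAreaRect((T[:,:2]*1000).astype(np.float32)))
A=cv2.resize(f['frame'][150:230,330:410],None,fx=5,fy=5,interpolation=2)
B=cv2.resize(g['frame'][150:230,120:200],None,fx=5,fy=5,interpolation=2)
cv2.imwrite('pics/s6.png',np.hstack([A,B]))" | grep -v "z 0.042.*581\|^150\|^1[57]0.*581"
```

```text
t 14.25 pos [ 0.6086 -0.0956  0.3984] rot [ 1.7999e+02 -3.0000e-02 -1.7416e+02] F [-0.84  1.09  0.78] M [ 0.076  0.027 -0.033] w 0.0615 q6 -1.63
key top 0 [nan nan nan] ((0.0, 0.0), (0.0, 0.0), 0.0)<string>:5: RuntimeWarning: Mean of empty slice.
  ret = um.true_divide(
```

View pics/s6.png

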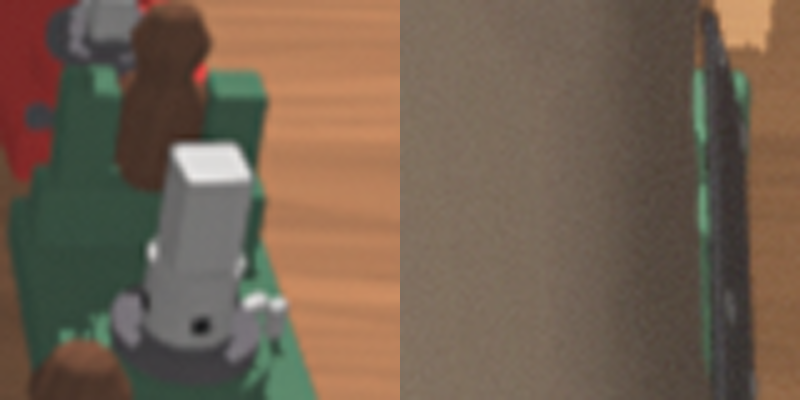

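The scene view shows the key seated on the collar, with the pointer at the mark (255,302)/(278,308). The arm hides the top view, so I move further aside.

send_rows([
  {"offset": [0, -25, 0], "turn": 0},
  {"offset": [0, -25, 0], "turn": 0},
  {"offset": [0, -25, 0], "turn": 0},
  {"offset": [0, -25, 0], "turn": 0},
  {"offset": [0, -25, 0], "turn": 0},
  {"offset": [0, -25, 0], "turn": 0},
  {"offset": [0, -25, 0], "turn": 0},
  {"offset": [0, -25, 0], "turn": 0},
])

```text
t: 15.15
eef_pos: [0.6354, -0.3405, 0.3986]
ee_rot: [3.141, -0.0, -3.035]
force: [0.0, 0.1, 0.4]
width: 0.0611
```

```bash
python3 -c "
from h import *
st()
g=grab('top');f=grab('scene'); ptr()
W=world(g); S=W[160:205,135:190].reshape(-1,3); T=S[(S[:,2]>.115)&(S[:,2]<.14)]; print('key top',len(T),T.mean(0),cv2.minAreaRect((T[:,:2]*1000).astype(np.float32)))
A=cv2.resize(f['frame'],(400,300))
B=cv2.resize(g['frame'][150:230,120:200],None,fx=5,fy=5,interpolation=2)
C=np.zeros((400,800,3),np.uint8);C[:300,:400]=A;C[:,400:]=B
cv2.imwrite('pics/s7.png',C)" | grep -v "z 0.042.*581\|^150\|^1[57]0.*581"
```

```text
t 15.15 pos [ 0.6354 -0.3405  0.3986] rot [ 1.7998e+02 -1.0000e-02 -1.7388e+02] F [0.   0.07 0.37] M [ 0.024 -0.031 -0.003] w 0.0611 q6 -1.24
170 2830 z 0.042 [158.  187.4] [575.8 177.1] C (580.2, 163.8) ang 108.5 far 102.3 r 5.6 27.3
170 2830 z 0.046 [158.  187.4] [574.9 176.3] C (580.2, 163.8) ang 112.9 far 106.9 r 4.8 26.4
170 1593 z 0.042 [150.  192.6] [562.2 195.1] C (580.2, 163.8) ang 119.9 far 120.6 r 28.7 43.7
170 1593 z 0.046 [150.  192.6] [561.4 194.2] C (580.2, 163.8) ang 121.7 far 122.3 r 28.3 43.3
170 1493 z 0.042 [144.6 195.9] [553.7 207.1] C (580.2, 163.8) ang 121.5 far 121.6 r 44.6 58.7
170 1493 z 0.046 [144.6 195.9] [552.9 206.2] C (580.2, 163.8) ang 122.7 far 122.9 r 44.2 58.3
190 2385 z 0.042 [158.3 187.2] [576.4 176.5] C (580.2, 163.8) ang 106.8 far 100.8 r 5.6 25.2
190 2385 z 0.046 [158.3 187.2] [575.5 175.7] C (580.2, 163.8) ang 111.5 far 105.4 r 4.8 24.3
190 2385 z 0.046 [158.3 187.2] [575.5 175.7] C (581.3, 165.8) ang 120.3 far 114.4 r 2.9 22.3
190 914 z 0.042 [149.9 192.4] [562.7 195.3] C (580.2, 163.8) ang 119.0 far 119.7 r 29.9 42.6
190 914 z 0.046 [149.9 192.4] [561.9 194.4] C (580.2, 163.8) ang 120.8 far 121.3 r 29.5 42.2
190 914 z 0.046 [149.9 192.4] [561.9 194.4] C (581.3, 165.8) ang 124.1 far 124.4 r 28.4 41.1
190 637 z 0.042 [144.8 195.4] [555.  206.8] C (580.2, 163.8) ang 120.3 far 120.3 r 45.9 53.8
190 637 z 0.046 [144.8 195.4] [554.3 205.9] C (580.2, 163.8) ang 121.6 far 121.6 r 45.5 53.4
190 637 z 0.046 [144.8 195.4] [554.3 205.9] C (581.3, 165.8) ang 124.0 far 124.0 r 44.4 52.3
key top 149 [0.58133264 0.16367494 0.12478193] ((581.4573974609375, 164.33270263671875), (26.71261215209961, 26.50153923034668), 7.164157867431641)
```

View pics/s7.png

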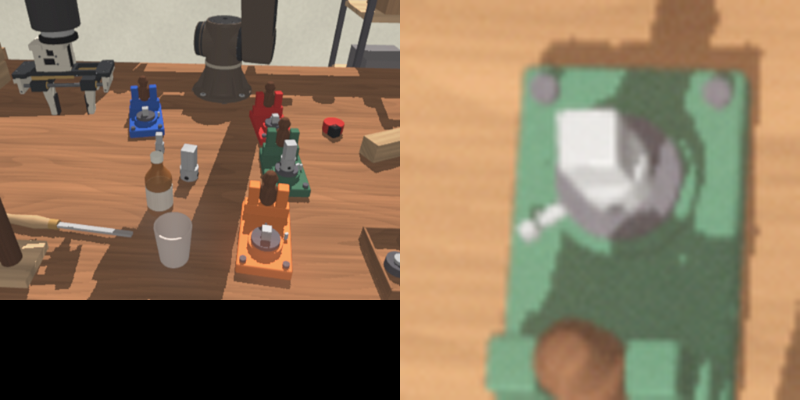

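The pointer is in line with the mark (about 121° against 121°). The key top is at 0.125 m where 0.126 is expected, so it is fully home. The other keys and the bottle stand untouched.

```bash
python3 -c "
from station import *
print(job_done())"
```

```text
the job is handed in; nothing more can be done
None
```

I put the middle-sized key on the green clamp's drive, turned it clockwise to the lock mark, released it and moved the arm clear. The job is handed in at about 15 s of robot time.

- **Seating:** The side force from the spring ball rose and then vanished as the key went on. The key then stopped solidly with its foot at 50 mm under about 15 N of push. After release its top measured 125 mm (126 mm expected).
- **Lock mark:** After release, pointer and mark agreed to within about 1°, both near 121°. That relies on an assumed pointer height of 46 mm; a few mm error there would shift the pointer reading by 1–2°.
- **Other objects:** The big and small keys and the oil bottle looked untouched in the last picture. I did not re-measure their positions.
- **Disagreement:** The drive axis from the camera differed from where the gripper held the key by 1–2 mm, within the calibration error. This put up to about 8 N of side load on the key while turning, and I eased it before letting go.

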